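# Tip the counted nuts from the scale scoop into their stock box

### The job

Put the counted nuts into stock: lift the scoop off the counting scale by its raked black grip, hold its lip low over the wooden box that already holds the same brass nuts, tip it to about 45 degrees and keep it there until all four nuts have slid out into the box. Then bring the scoop level again and set it down gently in the middle of the scale's platform and let go; leave everything else on the bench where it is.

Things in the scene. Friction and masses are not known exactly. Their poses are not given: they have to be found in the camera images.
- scoop: the scale's scoop: aluminium pan 220 long (x), floor 3 thick, open at its front (+x), where it narrows to a mouth 80 wide; rear 104 wide at the floor, 125 at the rim; walls 50 high, dropping to 18 at the mouth; black grip on the rear (-x) wall; about 0.3 kg empty. Origin on the flat underside, 110 behind the mouth's edge; z up. Starts level on the scale with four nuts in it
- scoop_grip (a point): where to hold the scoop's grip: mid-thickness, at (-132, 0, 73) mm in the scoop's frame. The grip is a flat slab 64 wide (scoop's y), 14 thick, 62 long, leaning back 30 degrees from vertical: its long direction is (-0.5, 0, 0.866), its broad faces' normal (0.866, 0, 0.5) in the scoop's frame; it ends 22 mm above this point; the wall's rim is 23 mm below. Axes as the scoop's
- scoop_lip (a point): middle of the pouring edge of the scoop's mouth, on the underside; in the scoop's frame at (110, 0, 0) mm. Axes as the scoop's
- scale: bench counting scale, fixed: white housing 300 x 300, grey sloped console with display and keys on its -x side up to 80 high, steel platform; origin at the centre of the housing's underside on the table; the platform's top is 100 above the table
- platform (a point): centre of the top face of the scale's steel platform (225 along the scale's x, 285 along y), 30 mm ahead (+x) of the scale's origin, 100 above the table. Axes as the scale's
- nut_box: the wooden stock box that holds ten brass hexagon nuts (fixed) in one layer on its floor; outside 210 (x) x 130 (y) x 75 high, end boards 9 thick, side boards 7 thick, floor 6 thick, open on top, fixed to the table; origin at the centre of its underside
- bolt_box: the same wooden box holding steel bolts, fixed; not the one to fill; origin at the centre of its underside. It and the nut box stand side by side, either may be the left one
- nut1: brass hexagon nut no. 1 of the four in the scoop, 30 across flats, 35 across corners, 16 high, bore 21, about 64 g; slides on the pan when this is tilted more than 25 to 36 degrees; origin at the centre of its underside
- nut2: brass hexagon nut no. 2 of the four in the scoop, 30 across flats, 35 across corners, 16 high, bore 21, about 64 g; slides on the pan when this is tilted more than 25 to 36 degrees; origin at the centre of its underside
- nut3: brass hexagon nut no. 3 of the four in the scoop, 30 across flats, 35 across corners, 16 high, bore 21, about 64 g; slides on the pan when this is tilted more than 25 to 36 degrees; origin at the centre of its underside
- nut4: brass hexagon nut no. 4 of the four in the scoop, 30 across flats, 35 across corners, 16 high, bore 21, about 64 g; slides on the pan when this is tilted more than 25 to 36 degrees; origin at the centre of its underside
- wrench: open-end and ring wrench, steel, 180 long, lying flat; origin at its middle on the table
- screwdriver: screwdriver with a red handle, 200 long, lying; origin at its middle on the table
- calipers: steel vernier calipers, 200 x 60 mm, lying flat; origin on the beam's middle on the table
- tape_roll: yellow roll of tape, 92 across, 24 high, lying flat; origin at the centre of its underside
- paste_jar: white jar with a red cap, 68 across, 85 high; origin at the centre of its underside
- carton: small closed cardboard carton with a green band, 100 x 70 x 50; origin at the centre of its underside

How it is judged:
By the outcome, as a careful person would: the job done as asked, in the order asked, and still so for the second after the job is handed in, with the robot touching nothing.
It also fails if it takes over 48 s, if anything falls off the work surface, if the arm or the gripper's body presses on something with over 40 N, if the wrist force passes 120 N, or if a joint passes its speed limit or range.

### The arm

A 6-joint arm with a two-finger parallel gripper is mounted at the origin on the work surface. World frame = base frame: x ahead of the robot, y to its left, z up, the work surface at z = 0. Lengths are in mm, angles in rad, forces in N, time in s.
With the tool pointing down it reaches from about 300 to 875 mm from the base axis. Payload 6.4 kg.
Tool frame: the origin (TCP) lies at the centre of the arm's flange, where the gripper is bolted on; the fingertips stand 173 mm ahead of it and the grasp point (between the pads) lies 155 mm ahead of it; z points along the fingers, y is the line along which they close (so a half turn about z gives the same grasp; the last joint's range is limited). The gripper opens to 85 mm and grips with 20 to 120 N. Pads are 22 mm wide; open, the fingers measure 114 mm over their backs; the gripper's body (76 mm by 85 mm) begins 54 mm behind the grasp point. The pads swing forward as they close: fully open they stand 13 mm farther back than shut.
Start: joints at [1.031, 0.181, 1.607, -0, 1.354, -0.206], TCP at [188.38, 543.282, 404.688] pointing down, gripper open.
Joint ranges: [-2.99, 2.99], [-0.89, 2.07], [0.3, 2.58], [-1.14, 4.28], [0, 2.63], [-3.12, 3.12]. Speed limits (rad/s): [2.57, 2.57, 3.01, 3.14, 3.14, 3.14].

### API

Orientations are given as a unit quaternion [w, x, y, z].
In Python, from plant import robot gives the robot as it stands.
- The arm moves only by the tool arm_command, never from a script. Its argument "motion" is one flat list of numbers, 7 for each row, row after row: the shift along the tool's x, y, z each as a share of 50 mm, from -1 to 1, then the turn, a rotation vector about the tool's x, y, z each as a share of 5 degrees, from -1 to 1, then the opening, from 0 (shut) to 1 (fully open). In form: [dx, dy, dz, wx, wy, wz, claw, dx, dy, dz, wx, wy, wz, claw, ...]. A call has 1 to 12 rows; each row shifts and turns the commanded pose from where the row before left it, along the tool's axes as they then stand; what a row does not reach is not made up. A row lasts 1/10 s, in which the tool goes at most 50 mm and 8.59 degrees, less where a joint would pass 70% of its speed; a pose out of reach is approached as far as the arm can. A call with a number of a shift or a turn outside -1 to 1 is refused whole. A call with a gripper value outside its range is refused whole. The fingers move at their own pace and stop on an object; "newtons" is the grip in N (left out, the last holds). Time passes only in rows, so rows that do not move let the fingers close. It gives the time, the measured TCP pose, the force, the opening and the grip force at its end, in the units of the state.
- robot.read_state(): the state, without advancing time (a new reading comes with each control period).
- robot.snapshot(name): name is "side" or "top" or "wrist"; returns the picture (384x512x3 uint8, blue, green, red); there is no depth.
- robot.camera_info(name): a dict with "fx", "fy", "cx", "cy" (pixels), "dist" ([k1, k2, p1, p2, k3] as OpenCV has them; the pictures are not rectified), "rvec" (rotation vector, rad) and "tvec" (3), from world to camera coordinates, as OpenCV has them. Camera axes: x right, y down, z forward; pixel columns grow to the right and rows downward; lengths in mm; the calibration is good to about 2 mm. A picture is of the moment at which its call begins: read the wrist's pose just before it. camera_info takes no time and is no camera call; for the wrist camera it gives the pose at the moment of the call.
- robot.close_job(): hands the job in; it is judged then, once.
The state is a dict: "time_s": time; "joint_positions": joint angles; "qd": joint speeds; "tau": joint torques, N m; "tool_pos": TCP position; "eef_rot": TCP orientation; "ft_force": force on the tool from outside, world axes, zero at the start; "moment": the same for the moment, N m; "finger_gap": finger opening in mm; "gripper_force": force on a finger pad.
Only numpy, scipy, OpenCV 4.12 (cv2) and the standard library are available. Lean on these libraries where they do the work, as an engineer would, in place of code of your own. Each camera call takes 0.05 s, during which the arm holds its last target. There are 200 camera calls.

## Working session

There is one attempt and no reset: what is moved stays moved. The work goes in short steps, Python scripts to look and compute and a tool call to move; the robot and the scene stay as the last step left them, time stands still between calls to the robot, and variables do not carry over. Pictures are saved under pics/ and viewed, at most 12 in all, crops included, and the job is handed in when it is done.

Besides the shell and the picture viewer there is one more tool, called after "Call:" by a JSON object that holds its "api" and its "payload". arm_command: Moves the arm, as the interface text tells. Shift numbers are shares of 50 mm and turn numbers shares of 5 degrees, none past 1 either way. Its arguments: {"type":"object","properties":{"motion":{"type":"array"},"newtons":{"type":"number"}},"required":["motion"]}

```bash
mkdir -p pics; ls; python3 - <<'E'
from plant import robot
import cv2,numpy as np
s=robot.read_state(); print(s['time_s'],s['tool_pos'],s['eef_rot'],s['finger_gap'])
a=robot.snapshot("top");b=robot.snapshot("side")
cv2.imwrite("pics/top.png",a);cv2.imwrite("pics/side.png",b)
for n in("top","side"):
  c=robot.camera_info(n);print(n,c)
E
```

```text
pics
0.0 [188.24601543 543.04221523 403.76861946] [-3.38968478e-04  1.66131052e-01  9.86103261e-01 -8.46423338e-04] 85.34993649048086
top {'fx': 369.24145673061014, 'fy': 369.24145673061014, 'cx': 257.2023828793911, 'cy': 191.89480060129145, 'dist': array([-0.03876385,  0.        ,  0.        ,  0.        ,  0.        ]), 'rvec': array([ 2.11614249, -2.13233242,  0.14980882]), 'tvec': array([ 87.89986037, 582.81556223, 952.00206794])}
side {'fx': 365.2448637584755, 'fy': 365.2448637584755, 'cx': 252.25620254937624, 'cy': 183.38743839423233, 'dist': array([-0.01496458,  0.        ,  0.        ,  0.        ,  0.        ]), 'rvec': array([ 0.0832164 , -2.93835877,  1.00046251]), 'tvec': array([ 597.56468716,   22.03000895, 1084.72845637])}
```

View pics/top.png

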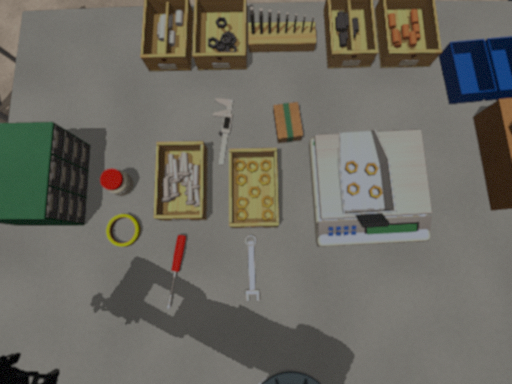

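View pics/side.png

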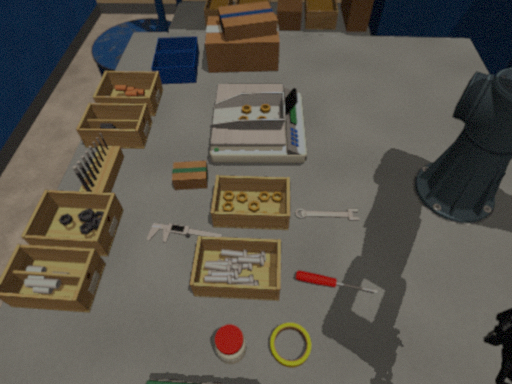

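The top view shows the nut box at about (254,187), the bolt box at (181,180), and the scoop on the scale at about (362,172) with its grip at (373,220). The mouth points up the picture (+x). I'll enlarge the scale and box areas.

```bash
python3 - <<'E'
import cv2,numpy as np
a=cv2.imread("pics/top.png");b=cv2.imread("pics/side.png")
A=cv2.resize(a[120:250,222:442],None,fx=3.5,fy=3.5,interpolation=cv2.INTER_CUBIC)
cv2.imwrite("pics/topc.png",A)
B=cv2.resize(b[75:235,195:315],None,fx=3.7,fy=3.7,interpolation=cv2.INTER_CUBIC)
cv2.imwrite("pics/sidec.png",B)
E
```

```text
(no output)
```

View pics/topc.png

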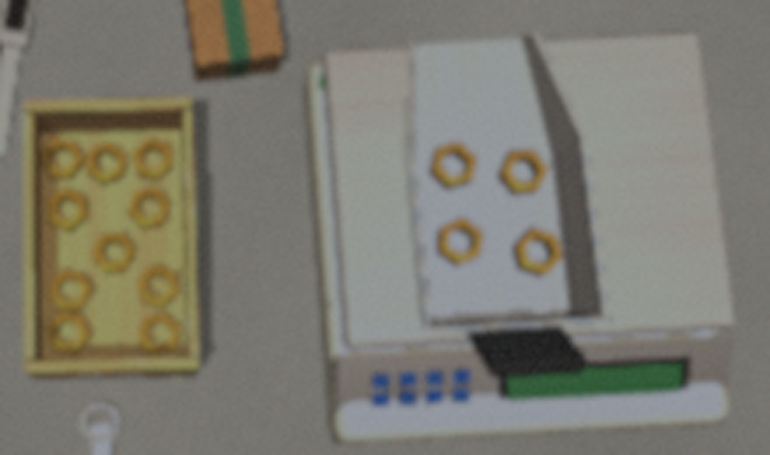

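View pics/sidec.png

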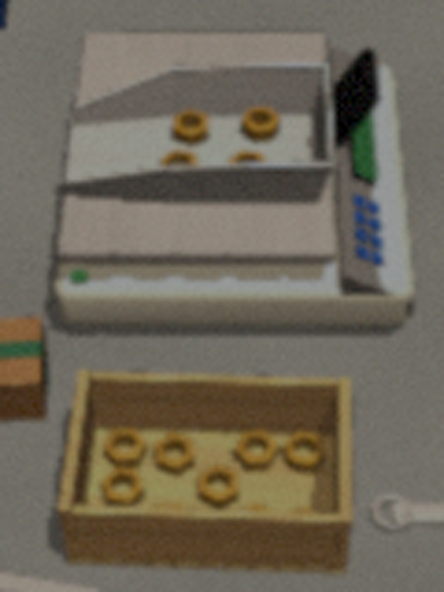

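```bash
cat > h.py <<'E'
import numpy as np,cv2,scipy.optimize as so
from plant import robot
C={n:robot.camera_info(n) for n in("top","side")}
def proj(n,P):
    c=C[n];K=np.array([[c['fx'],0,c['cx']],[0,c['fy'],c['cy']],[0,0,1]])
    return cv2.projectPoints(np.float64(P).reshape(-1,1,3),c['rvec'],c['tvec'],K,c['dist'])[0].reshape(-1,2)
def T(u,v): return ("top",222+u/3.5-.36,120+v/3.5-.36)
def S(u,v): return ("side",195+u/3.7-.36,75+v/3.7-.36)
def fit(obs,x0,z):
    def place(p,P):
        c,s=np.cos(p[2]),np.sin(p[2]);return [p[0]+c*P[0]-s*P[1],p[1]+s*P[0]+c*P[1],z+P[2]]
    def f(p): return np.concatenate([proj(o[0],place(p,P))[0]-o[1:] for P,o in obs])
    r=so.least_squares(f,x0,loss='soft_l1',x_scale=[100,100,1]);return r.x,f(r.x).reshape(-1,2)
E
cat > f.py <<'E'
from h import *
for n in C:
    R=cv2.Rodrigues(C[n]['rvec'])[0];print(n,-R.T@C[n]['tvec'])
np.set_printoptions(precision=1,suppress=True)
a,b=112.5,142.5
pl=[((a,b,0),T(328,50)),((a,-b,0),T(697,36)),((-a,-b,0),T(733,325)),((-a,b,0),T(347,348)),
((a,-b,0),S(85,30)),((-a,-b,0),S(330,32)),((a,b,0),S(60,258)),((-a,b,0),S(340,262))]
sc=[((110,-40,3),T(525,36)),((-110,62.5,50),T(425,322)),((-110,-62.5,50),T(600,318)),
((-150.8,32,91.5),T(497,372)),((-150.8,-32,91.5),T(583,370)),
((-150.8,-32,91.5),S(375,50)),((-150.8,32,91.5),S(373,105)),((110,40,0),S(62,188)),((-110,-62.5,50),S(328,67)),((-110,62.5,50),S(330,163)),((-110,52,0),S(328,200))]
x,y=105,65
nb=[((x,y,0),T(24,100)),((x,-y,0),T(193,98)),((-x,-y,0),T(200,372)),((-x,y,0),T(26,373)),
((x,-y,0),S(80,373)),((-x,-y,0),S(350,378)),((x,y,0),S(62,515)),((-x,y,0),S(350,520))]
for nm,o,x0,z in(("plat",pl,[600,-250,0],100),("scoop",sc,[600,-250,0],100),("box",nb,[600,50,0],75)):
    p,r=fit(o,x0,z);print(nm,p,np.rad2deg(p[2]));print(r.T)
E
python3 f.py
```

```text
top [ 418.98810403   59.93558801 1036.61226906]
side [541.0164515  680.06490563 882.61975053]
plat [ 620.2 -213.5    0. ] 2.233249263798675
[[-2.   0.3  0.5 -1.2  0.2 -0.7 -0.9 -0.6]
 [ 0.5 -0.5  1.7  0.6  0.3 -0.2 -1.5 -2.2]]
scoop [ 627.  -183.1    0. ] 1.476782698425803
[[ 0.2 -0.7  1.2 -3.   0.5  0.4  1.7 -1.1 -1.4 -1.4 -1.7]
 [-0.4  0.5 -0.2  1.5  1.1 -0.6 -1.5  0.2 -0.7  0.7  0.6]]
box [594.1  94.6   0. ] 0.662489372650102
[[-0.4 -0.5 -0.4 -0.6 -0.4  0.3 -1.1  0.9]
 [ 0.4 -0.1 -0.3  0.3 -1.4 -0.6 -1.6 -0.2]]
```

```bash
cat >> h.py <<'E'
from scipy.spatial.transform import Rotation as Ro
TS=np.array([[0,.866025,.5],[1,0,0],[0,.5,-.866025]])  # tool axes in scoop frame
GRIP=np.array([-132,0,73.]);LIP=np.array([110,0,0.])
def scoopR(yaw,pitch): return Ro.from_euler('ZY',[yaw,pitch],degrees=True)
def tool(ref,world,yaw,pitch,back=0):
    """TCP pose putting scoop-frame point ref at world; back = standoff along tool z"""
    S=scoopR(yaw,pitch);R=S*Ro.from_matrix(TS)
    return np.array(world)+S.apply(GRIP-ref)-R.apply([0,0,155+back]),R
def now():
    s=robot.read_state();return np.array(s['tool_pos']),Ro.from_quat(np.roll(s['eef_rot'],-1)),s
def plan(targets,claw,start=None):
    """targets: list of (pos,R,n rows); smooth profile; prints rows; returns end pose"""
    p,R=start or now()[:2];out=[]
    for tp,tR,n in targets:
        p0,R0=p,R;dv=(R0.inv()*tR).as_rotvec()
        for k in range(1,n+1):
            u=k/n;s=u*u*(3-2*u)
            gp,gR=p0+s*(tp-p0),R0*Ro.from_rotvec(s*dv)
            d=np.round(R.inv().apply(gp-p)/50,2);w=np.round(np.rad2deg((R.inv()*gR).as_rotvec())/5,2)
            p=p+R.apply(d*50);R=R*Ro.from_rotvec(np.deg2rad(w*5));out.append(list(d)+list(w)+[claw])
    m=max(abs(v) for r in out for v in r[:6])
    print("max",m,"end",p.round(1),"rows",len(out))
    for i in range(0,len(out),12): print("["+", ".join(f"{v:g}" for r in out[i:i+12] for v in r)+"]")
    return p,R
E
python3 - <<'E'
from h import *
c=np.cos(np.deg2rad(1.7));s=np.sin(np.deg2rad(1.7))
g=[627-132*c,-183-132*s,173]
p,R=tool(GRIP,g,1.7,0,80);print(g,p)
plan([(p,R,27)],.6)
E
```

```text
[np.float64(495.0580984642413), np.float64(-186.91594421923463), 173] [ 377.60979289 -190.40172855  376.51595718]
max 0.79 end [ 377.7 -190.6  376.5] rows 27
[-0.03, -0.05, 0, -0.02, -0.01, 0.05, 0.6, -0.1, -0.15, 0.01, -0.06, -0.05, 0.16, 0.6, -0.16, -0.23, 0.01, -0.1, -0.06, 0.25, 0.6, -0.22, -0.31, 0.01, -0.13, -0.09, 0.34, 0.6, -0.29, -0.37, 0.01, -0.16, -0.12, 0.42, 0.6, -0.35, -0.42, 0.01, -0.19, -0.13, 0.48, 0.6, -0.41, -0.46, 0.01, -0.22, -0.14, 0.55, 0.6, -0.47, -0.48, 0.01, -0.23, -0.16, 0.6, 0.6, -0.54, -0.48, 0.01, -0.25, -0.18, 0.65, 0.6, -0.6, -0.49, 0, -0.27, -0.18, 0.69, 0.6, -0.65, -0.46, 0, -0.28, -0.19, 0.71, 0.6, -0.7, -0.44, 0, -0.28, -0.19, 0.73, 0.6]
[-0.73, -0.4, 0.01, -0.3, -0.2, 0.75, 0.6, -0.77, -0.35, 0.01, -0.29, -0.2, 0.75, 0.6, -0.78, -0.3, 0.01, -0.29, -0.2, 0.74, 0.6, -0.79, -0.24, 0.02, -0.29, -0.2, 0.74, 0.6, -0.77, -0.19, 0.03, -0.27, -0.19, 0.71, 0.6, -0.76, -0.14, 0.03, -0.27, -0.18, 0.68, 0.6, -0.72, -0.08, 0.04, -0.25, -0.18, 0.65, 0.6, -0.67, -0.04, 0.05, -0.24, -0.16, 0.6, 0.6, -0.61, -0.01, 0.05, -0.21, -0.14, 0.55, 0.6, -0.55, 0.02, 0.05, -0.19, -0.13, 0.49, 0.6, -0.46, 0.03, 0.05, -0.16, -0.12, 0.41, 0.6, -0.38, 0.04, 0.05, -0.13, -0.09, 0.34, 0.6]
[-0.27, 0.04, 0.04, -0.1, -0.06, 0.25, 0.6, -0.18, 0.03, 0.02, -0.06, -0.05, 0.16, 0.6, -0.06, 0.01, 0.01, -0.03, -0.01, 0.05, 0.6]
```

Call:
{"api": "arm_command", "payload": {"motion": [-0.2,-0.3,0,0,0,0,0.6,-0.4,-0.6,0,0,0,0,0.6,-0.6,-0.9,0.05,0,0,0,0.6,-0.6,-0.9,0.05,0,0,0,0.6,-0.6,-0.9,0.05,0,0,0,0.6,-0.6,-0.9,0.05,0,0,0,0.6,-0.6,-0.9,0.05,0,0,0,0.6,-0.6,-0.9,0.05,0,0,0,0.6,-0.6,-0.9,0.05,0,0,0,0.6,-0.6,-0.9,0.05,0,0,0,0.6,-0.6,-0.9,0.05,0,0,0,0.6,-0.6,-0.9,0.05,0,0,0,0.6]}}

```text
time_s: 1.3
tool_pos: [327.3, 5.6, 381.7]
eef_rot: [0.001, 0.166, 0.986, -0.0]
ft_force: [1.5, 0.7, -0.1]
finger_gap: 51.1
gripper_force: 0.0
```

Call:
{"api": "arm_command", "payload": {"motion": [-0.6,-0.9,0,0,0,0,0.6,-0.6,-0.9,0,0,0,0,0.6,-0.4,-0.6,0,0,0,0.4,0.6,-0.2,-0.3,0,0,0,0.8,0.6,0,0,0,0,0,1,0.6,0,0,0,0,0,1,0.6,0,0,0,0,0,1,0.6,0,0,0,0,0,1,0.6,0,0,0,0,0,1,0.6,0,0,0,0,0,1,0.6,0,0,0,0,0,1,0.6,0,0,0,0,0,1,0.6]}}

```text
time_s: 2.5
tool_pos: [365.5, -141.6, 381.3]
eef_rot: [-0.0, 0.54, 0.842, 0.0]
ft_force: [0.5, -0.1, -0.9]
finger_gap: 51.3
gripper_force: 0.0
```

Call:
{"api": "arm_command", "payload": {"motion": [0,0,0,0,0,1,0.6,0,0,0,0,0,1,0.6,0,0,0,0,0,1,0.6,0,0,0,0,0,1,0.6,0,0,0,-0.5,0,0.5,0.6,0,0,0,-1,0,0.2,0.6,0,0,0,-1,0,0,0.6,0,0,0,-1,0,0,0.6,0,0,0,-1,0,0,0.6,0,0,0,-1,0,0,0.6,0,0,0,-0.5,0,0,0.6,0,0,0,0,0,0,0.6]}}

```text
time_s: 3.7
tool_pos: [365.2, -141.6, 381.1]
eef_rot: [0.18, 0.675, 0.691, 0.186]
ft_force: [0.5, -0.6, 0.8]
finger_gap: 51.1
gripper_force: 0.0
```

```bash
cat > st.py <<'E'
from h import *
import sys
np.set_printoptions(precision=2,suppress=True)
def delta(p,R):
    cp,cR,s=now()
    print("t",s['time_s'],"pos",cp,"gap",s['finger_gap'],"gf",s['gripper_force'],"F",np.array(s['ft_force']))
    print("shift units",cR.inv().apply(p-cp)/50,"turn units",np.rad2deg((cR.inv()*R).as_rotvec())/5)
E
python3 - <<'E'
from st import *
c=np.cos(np.deg2rad(1.7));s=np.sin(np.deg2rad(1.7))
g=[627-132*c,-183-132*s,173]
delta(*tool(GRIP,g,1.7,0,80))
a=robot.snapshot("wrist");b=robot.snapshot("side")
cv2.imwrite("pics/w1.png",np.hstack([a,cv2.resize(b[60:180,190:350],(512,384))])[:, :])
im=cv2.imread("pics/w1.png");cv2.imwrite("pics/w1.png",cv2.resize(im,(800,300),interpolation=cv2.INTER_AREA))
E
```

```text
t 3.7 pos [ 365.23 -141.63  381.13] gap 51.08002891265904 gf 0.0 F [ 0.49 -0.59  0.82]
shift units [-0.98  0.15  0.19] turn units [-0.    0.01 -0.08]
```

View pics/w1.png

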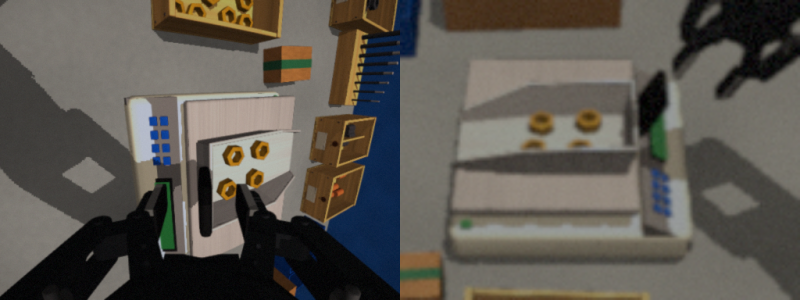

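```bash
python3 - <<'E'
from st import *
C["wrist"]=robot.camera_info("wrist")
S=scoopR(1.7,0);o=np.array([627,-183,100])
for P in [(-138.6,32,98.5),(-138.6,-32,98.5),(-150.8,32,91.5),(-150.8,-32,91.5),(110,-40,3),(110,40,18),(-110,62.5,50),(-110,-62.5,50)]:
    print(P,proj("wrist",o+S.apply(P))[0]*400/512)
E
```

```text
(-138.6, 32, 98.5) [215.6  186.38]
(-138.6, -32, 98.5) [214.6  239.34]
(-150.8, 32, 91.5) [201.37 186.47]
(-150.8, -32, 91.5) [201.7  239.44]
(110, -40, 3) [289.98 172.01]
(110, 40, 18) [301.68 135.25]
(-110, 62.5, 50) [213.39 142.24]
(-110, -62.5, 50) [212.25 229.55]
```

```bash
python3 - <<'E'
from st import *
S=scoopR(1.8,0);g=np.array([625,-181,100])+S.apply(GRIP)
delta(*tool(GRIP,g,1.8,0,2))
E
```

```text
t 3.8 pos [ 365.52 -141.75  381.46] gap 51.28360229049824 gf 0.0 F [0.31 0.05 0.59]
shift units [-0.94  0.11  1.73] turn units [-0.02  0.02 -0.09]
```

Call:
{"api": "arm_command", "payload": {"motion": [-0.3,0.05,0,0,0,-0.1,0.6,-0.4,0.05,0,0,0,0,0.6,-0.24,0,0.1,0,0,0,0.6,0,0,0.3,0,0,0,0.6,0,0,0.4,0,0,0,0.6,0,0,0.4,0,0,0,0.6,0,0,0.3,0,0,0,0.6,0,0,0.2,0,0,0,0.6,0,0,0.03,0,0,0,0.6,0,0,0,0,0,0,0.6]}}

```text
time_s: 4.8
tool_pos: [414.8, -187.4, 309.2]
eef_rot: [0.18, 0.672, 0.694, 0.185]
ft_force: [0.1, -0.3, 0.1]
finger_gap: 51.4
gripper_force: 0.0
```

```bash
python3 - <<'E'
from st import *
S=scoopR(1.8,0);g=np.array([625,-181,100])+S.apply(GRIP)
delta(*tool(GRIP,g,1.8,0,2))
a=robot.snapshot("wrist");b=robot.snapshot("side")
cv2.imwrite("pics/w2.png",cv2.resize(np.hstack([a,cv2.resize(b[60:180,190:350],(512,384),interpolation=cv2.INTER_CUBIC)]),(800,300),interpolation=cv2.INTER_AREA))
E
```

```text
t 4.8 pos [ 414.79 -187.35  309.23] gap 51.4475748000818 gf 0.0 F [ 0.08 -0.29  0.08]
shift units [-0.01 -0.01  0.  ] turn units [-0.01  0.01  0.02]
```

View pics/w2.png

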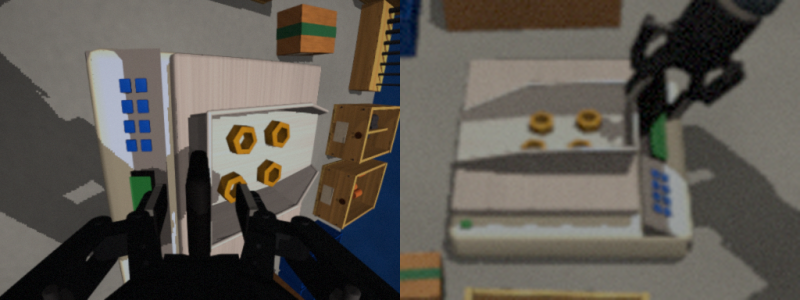

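The grip (u about 199) sits centred between the fingers (163 and 237), so I'm closing.

Call:
{"api": "arm_command", "payload": {"motion": [0,0,0,0,0,0,0.4,0,0,0,0,0,0,0.3,0,0,0,0,0,0,0.2,0,0,0,0,0,0,0.1,0,0,0,0,0,0,0,0,0,0,0,0,0,0,0,0,0,0,0,0,0,0,0,0,0,0,0,0], "newtons": 100}}

```text
time_s: 5.7
tool_pos: [414.5, -187.2, 309.2]
eef_rot: [0.18, 0.672, 0.694, 0.185]
ft_force: [-5.7, 2.8, 3.1]
finger_gap: 12.7
gripper_force: 97.9
```

Call:
{"api": "arm_command", "payload": {"motion": [0,0.03,-0.05,0,0,0,0,0,0.05,-0.09,0,0,0,0,0,0.1,-0.17,0,0,0,0,0,0.1,-0.17,0,0,0,0,0,0.15,-0.26,0,0,0,0,0,0.15,-0.26,0,0,0,0,0,0.15,-0.26,0,0,0,0,0,0.12,-0.21,0,0,0,0,0,0.1,-0.17,0,0,0,0,0,0.05,-0.09,0,0,0,0,0,0,0,0,0,0,0]}}

```text
time_s: 6.8
tool_pos: [414.8, -187.3, 409.9]
eef_rot: [0.181, 0.672, 0.694, 0.185]
ft_force: [-0.2, -0.9, -5.8]
finger_gap: 12.7
gripper_force: 97.7
```

```bash
python3 - <<'E'
from st import *
cp,cR,s=now();print(s['time_s'],cp,s['finger_gap'],s['gripper_force'],np.array(s['ft_force']),np.array(s['moment']),s['joint_positions'])
b=robot.snapshot("side");a=robot.snapshot("wrist")
cv2.imwrite("pics/w3.png",cv2.resize(np.hstack([a,cv2.resize(b[30:180,170:370],(512,384),interpolation=cv2.INTER_CUBIC)]),(800,300),interpolation=cv2.INTER_AREA))
for pit in(0,20,45):
  print(pit,[tool(LIP,[560,95,h],1,pit)[0].round(1) for h in(130,88)])
E
```

```text
6.8 [ 414.8  -187.29  409.88] 12.677337433709884 97.74514675140381 [-0.21 -0.9  -5.79] [0.02 1.24 0.03] [-0.81 -0.25  2.05  0.45  1.02 -1.02]
0 [array([240.5,  89.4, 337.2]), array([240.5,  89.4, 295.2])]
20 [array([330.7,  91. , 434. ]), array([330.7,  91. , 392. ])]
45 [array([480.6,  93.6, 502.5]), array([480.6,  93.6, 460.5])]
```

View pics/w3.png

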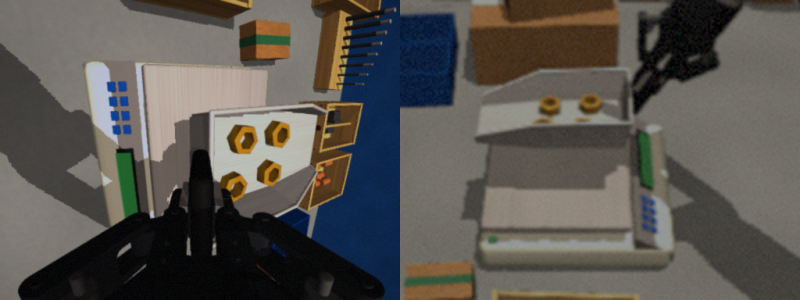

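Lifted cleanly: the scoop is level and all four nuts are in it. Next I carry it toward +y.

Call:
{"api": "arm_command", "payload": {"motion": [0.1,0,0,0,0,0,0,0.25,0,0,0,0,0,0,0.4,0,0,0,0,0,0,0.5,0,0,0,0,0,0,0.6,0,0,0,0,0,0,0.6,0,0,0,0,0,0,0.6,0,0,0,0,0,0,0.6,0,0,0,0,0,0,0.6,0,0,0,0,0,0,0.5,0,0,0,0,0,0,0.4,0,0,0,0,0,0,0.25,0,0,0,0,0,0]}}

```text
time_s: 8.1
tool_pos: [405.0, 85.1, 407.9]
eef_rot: [0.179, 0.672, 0.695, 0.186]
ft_force: [1.2, 0.5, -5.1]
finger_gap: 12.7
gripper_force: 97.7
```

Call:
{"api": "arm_command", "payload": {"motion": [0.15,0,0,0,0,0,0,0.05,0,0,0,0,0,0,0,0,0,0,0,0,0]}}

```text
time_s: 8.4
tool_pos: [405.6, 93.0, 408.3]
eef_rot: [0.18, 0.672, 0.694, 0.185]
ft_force: [-0.0, -0.3, -4.6]
finger_gap: 12.8
gripper_force: 97.7
```

```bash
python3 - <<'E'
from st import *
p,R=now()[:2];S=R*Ro.from_matrix(TS).inv();print(S.as_euler('ZYX',degrees=True), p+R.apply([0,0,155])+S.apply(LIP-GRIP))
a=tool(LIP,[565,94,170],1.5,20);delta(*a)
b=plan([(*a,14)],0)
E
```

```text
[ 1.85  0.04 -0.08] [724.79 102.96 200.89]
t 8.4 pos [405.59  92.96 408.34] gap 12.802359242412884 gf 97.69631266593933 F [-0.01 -0.34 -4.63]
shift units [-0.06 -0.56 -1.84] turn units [ 3.99 -0.01  0.07]
max 0.43 end [335.5  87.9 474.1] rows 14
[-0, -0.01, -0.03, 0.06, -0, 0, 0, -0, -0.02, -0.07, 0.16, -0, 0, 0, -0.01, -0.04, -0.12, 0.25, -0, 0.01, 0, -0, -0.05, -0.14, 0.32, -0, 0, 0, -0.01, -0.06, -0.17, 0.37, -0, 0.01, 0, -0, -0.08, -0.18, 0.41, -0, 0.01, 0, -0.01, -0.08, -0.19, 0.43, -0, 0.01, 0, -0, -0.1, -0.18, 0.42, -0, 0, 0, -0.01, -0.09, -0.17, 0.41, -0.01, 0.01, 0, -0.01, -0.09, -0.15, 0.37, 0, 0.01, 0, -0, -0.09, -0.13, 0.32, 0, 0, 0, -0.01, -0.06, -0.1, 0.25, 0, 0.01, 0]
[0, -0.05, -0.06, 0.16, 0, 0, 0, 0, -0.02, -0.03, 0.06, 0, 0, 0]
```

Call:
{"api": "arm_command", "payload": {"motion": [0,0,-0.05,0.1,0,0,0,0,-0.03,-0.1,0.2,0,0,0,0,-0.05,-0.13,0.3,0,0,0,0,-0.06,-0.17,0.4,0,0,0,0,-0.07,-0.18,0.4,0,0,0,0,-0.08,-0.18,0.4,0,0,0,0,-0.09,-0.18,0.4,0,0,0,0,-0.09,-0.18,0.4,0,0,0,0,-0.1,-0.17,0.4,0,0,0,0,-0.1,-0.15,0.4,0,0,0,0,-0.08,-0.13,0.3,0,0,0,0,-0.07,-0.1,0.2,0,0,0]}}

```text
time_s: 9.6
tool_pos: [336.4, 90.0, 475.4]
eef_rot: [0.065, 0.693, 0.715, 0.065]
ft_force: [0.8, -0.3, -5.5]
finger_gap: 12.8
gripper_force: 97.8
```

Call:
{"api": "arm_command", "payload": {"motion": [0,-0.02,0,0.1,0,0,0,0,0,0,0,0,0,0]}}

```text
time_s: 9.8
tool_pos: [335.5, 90.3, 474.4]
eef_rot: [0.062, 0.693, 0.715, 0.062]
ft_force: [0.1, 0.3, -5.1]
finger_gap: 12.6
gripper_force: 97.8
```

```bash
python3 - <<'E'
from st import *
p,R=now()[:2];S=R*Ro.from_matrix(TS).inv();print(S.as_euler('ZYX',degrees=True), p+R.apply([0,0,155])+S.apply(LIP-GRIP))
a=tool(LIP,[555,95,92],1.5,20);delta(*a)
a=R.inv().apply([0,0,1]);print(a)
b=robot.snapshot("side");t=robot.snapshot("top")
cv2.imwrite("pics/w4.png",cv2.resize(np.hstack([b,t]),(800,300),interpolation=cv2.INTER_AREA))
E
```

```text
[ 1.74 19.97 -0.12] [564.95  96.86 170.57]
t 9.8 pos [335.52  90.32 474.45] gap 12.612146663232553 gf 97.7593982219696 F [ 0.08  0.32 -5.12]
shift units [-0.02 -0.47  1.51] turn units [0.01 0.01 0.06]
[-0.    0.17 -0.98]
```

View pics/w4.png

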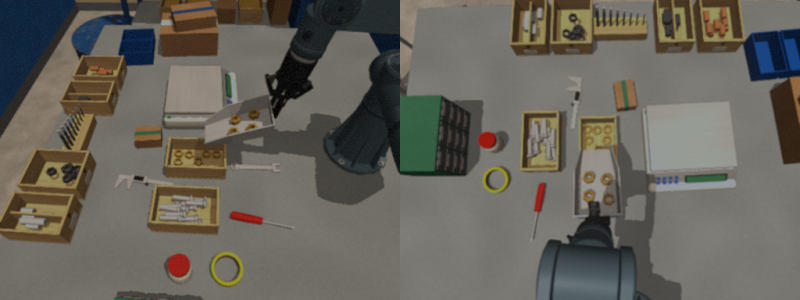

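The pitched scoop's lip is over the nut box and the nuts haven't moved. Lowering it now.

Call:
{"api": "arm_command", "payload": {"motion": [0,-0.02,0.06,0,0,0,0,0,-0.04,0.13,0,0,0,0,0,-0.06,0.2,0,0,0,0,0,-0.08,0.25,0,0,0,0,0,-0.08,0.25,0,0,0,0,0,-0.08,0.25,0,0,0,0,0,-0.06,0.2,0,0,0,0,0,-0.03,0.12,0,0,0,0,0,-0.02,0.05,0,0,0,0,0,0,0,0,0,0,0]}}

```text
time_s: 10.9
tool_pos: [325.4, 90.1, 395.8]
eef_rot: [0.061, 0.693, 0.716, 0.062]
ft_force: [-0.2, 0.2, -5.1]
finger_gap: 13.0
gripper_force: 97.8
```

```bash
python3 - <<'E'
from st import *
p,R=now()[:2];S=R*Ro.from_matrix(TS).inv();L=p+R.apply([0,0,155])+S.apply(LIP-GRIP);print(S.as_euler('ZYX',degrees=True),L)
x,z=555,90
plan([(*tool(LIP,[x,95,z],1.5,q),1) for q in (22.5,27,32,37,42,44.5,46)],0)
E
```

```text
[ 1.77 20.01 -0.11] [554.6   96.78  91.78]
max 1.0 end [482.   93.3 463.8] rows 7
[-0.02, 0.3, -0.11, 0.5, 0.01, 0.07, 0, -0, 0.54, -0.25, 0.9, 0, -0.01, 0, -0, 0.61, -0.27, 1, 0, 0, 0, -0, 0.6, -0.28, 1, 0, 0, 0, -0, 0.6, -0.28, 1, 0, 0, 0, -0, 0.3, -0.14, 0.5, 0, 0, 0, -0, 0.18, -0.09, 0.3, 0, 0, 0]
```

Call:
{"api": "arm_command", "payload": {"motion": [0,0.3,-0.12,0.5,0,0,0,0,0.54,-0.25,0.9,0,0,0,0,0.6,-0.27,1,0,0,0,0,0.6,-0.28,1,0,0,0,0,0.6,-0.28,1,0,0,0,0,0.3,-0.14,0.5,0,0,0,0,0.18,-0.09,0.3,0,0,0,0,0,0,0,0,0,0,0,0,0,0,0,0,0,0,0,0,0,0,0,0]}}

```text
time_s: 11.9
tool_pos: [481.1, 95.2, 465.0]
eef_rot: [-0.095, 0.689, 0.711, -0.1]
ft_force: [-0.8, -0.3, -3.6]
finger_gap: 12.6
gripper_force: 98.6
```

Call:
{"api": "arm_command", "payload": {"motion": [0,0,0,0,0,0,0,0,0,0,0,0,0,0,0,0,0,0,0,0,0,0,0,0,0,0,0,0,0,0,0,0,0,0,0,0,0,0,0,0,0,0,0,0,0,0,0,0,0]}}

```text
time_s: 12.6
tool_pos: [481.4, 95.2, 464.4]
eef_rot: [-0.096, 0.689, 0.711, -0.101]
ft_force: [1.2, 0.1, -3.0]
finger_gap: 12.8
gripper_force: 98.6
```

```bash
python3 - <<'E'
from st import *
p,R,s=now();S=R*Ro.from_matrix(TS).inv();L=p+R.apply([0,0,155])+S.apply(LIP-GRIP);print(S.as_euler('ZYX',degrees=True),L,s['ft_force'],s['finger_gap'])
b=robot.snapshot("side");t=robot.snapshot("wrist")
cv2.imwrite("pics/w5.png",cv2.resize(np.hstack([cv2.resize(b[90:240,180:380],(512,384),interpolation=cv2.INTER_CUBIC),t]),(800,300),interpolation=cv2.INTER_AREA))
E
```

```text
[ 1.7  46.   -0.15] [554.22  96.76  90.65] [ 1.19  0.07 -3.02] 12.803197653113397
```

View pics/w5.png

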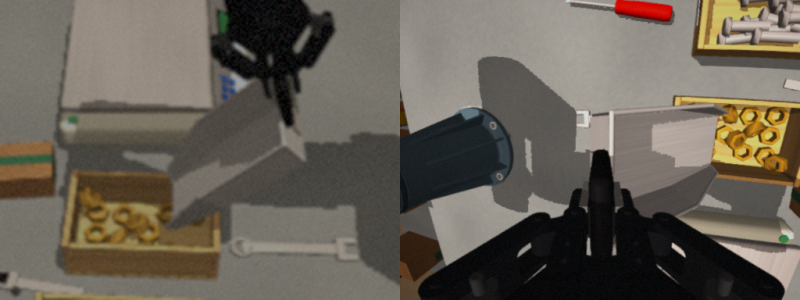

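The pan is empty in the wrist view and the nuts are in the box. Next I raise it, level it and return to the scale.

```bash
python3 - <<'E'
from st import *
p,R,s=now();a=(p+[0,0,80],R,7)
q=tool(np.zeros(3),[620,-213,185],2.2,0)
print(R.inv().apply([0,0,80])/50)
mid=tool(np.zeros(3),[620,95,210],1.7,0)
delta(*mid); 
st=(p+np.array([0,0,80]),R)
plan([(*mid,16)],0,st)
print((np.array(q[0])-mid[0]),mid[1].inv().apply(q[0]-mid[0])/50)
E
```

```text
[-0.   -0.44 -1.54]
t 12.7 pos [481.4   95.14 464.41] gap 12.864807161926844 gf 98.5925281047821 F [-0.64 -0.59 -2.37]
shift units [-0.08 -1.1   1.3 ] turn units [-9.2   0.02  0.03]
max 0.86 end [410.8  88.8 417.3] rows 16
[-0, -0.01, 0.03, -0.1, 0, 0, 0, -0, -0.02, 0.09, -0.3, 0, 0, 0, -0.01, -0.04, 0.14, -0.45, 0, 0, 0, -0, -0.05, 0.18, -0.59, 0, 0, 0, -0.01, -0.08, 0.2, -0.69, 0, 0.01, 0, -0, -0.1, 0.23, -0.78, 0.01, -0, 0, -0.01, -0.12, 0.23, -0.83, -0, 0, 0, -0.01, -0.14, 0.23, -0.86, -0, 0, 0, -0.01, -0.17, 0.22, -0.86, 0, 0, 0, -0, -0.17, 0.2, -0.83, 0, 0.01, 0, -0.01, -0.17, 0.18, -0.78, 0, -0, 0, -0.01, -0.16, 0.14, -0.69, 0.01, 0, 0]
[-0, -0.15, 0.12, -0.59, -0, 0, 0, -0.01, -0.12, 0.08, -0.46, -0, 0, 0, 0, -0.08, 0.05, -0.29, -0, 0.01, 0, -0, -0.02, 0.02, -0.1, -0, -0, 0]
[   0.06 -309.83  -25.  ] [-6.19 -0.41  0.34]
```

Call:
{"api": "arm_command", "payload": {"motion": [0,-0.03,-0.1,0,0,0,0,0,-0.06,-0.2,0,0,0,0,0,-0.09,-0.3,0,0,0,0,0,-0.09,-0.35,0,0,0,0,0,-0.08,-0.3,0,0,0,0,0,-0.06,-0.2,0,0,0,0,0,-0.03,-0.1,0,0,0,0]}}

```text
time_s: 13.4
tool_pos: [481.6, 95.3, 546.7]
eef_rot: [-0.095, 0.689, 0.711, -0.1]
ft_force: [0.7, -0.7, -2.2]
finger_gap: 13.0
gripper_force: 98.7
```

Call:
{"api": "arm_command", "payload": {"motion": [0,-0.02,0.09,-0.3,0,0,0,0,-0.05,0.18,-0.6,0,0,0,0,-0.07,0.23,-0.8,0,0,0,-0.01,-0.09,0.24,-0.8,0,0,0,-0.01,-0.11,0.24,-0.8,0,0,0,-0.01,-0.13,0.23,-0.8,0,0,0,-0.01,-0.14,0.22,-0.8,0,0,0,-0.01,-0.15,0.21,-0.8,0,0,0,-0.01,-0.17,0.2,-0.8,0,0,0,-0.01,-0.17,0.18,-0.8,0,0,0,-0.01,-0.17,0.16,-0.8,0,0,0,0,-0.14,0.1,-0.6,0,0,0]}}

```text
time_s: 14.6
tool_pos: [416.3, 89.1, 422.7]
eef_rot: [0.166, 0.676, 0.698, 0.17]
ft_force: [-0.2, 0.9, -3.1]
finger_gap: 13.0
gripper_force: 98.4
```

Call:
{"api": "arm_command", "payload": {"motion": [0,-0.1,0.06,-0.4,0,0,0,-0.2,-0.02,0.02,-0.1,0,0,0,-0.4,0,0,0,0,0,0,-0.6,0,0,0,0,0,0,-0.7,0,0,0,0,0,0,-0.7,0,0,0,0,0,0,-0.7,0,0,0,0,0,0,-0.7,0,0,0,0,0,0,-0.7,0,0,0,0,0,0,-0.6,0,0,0,0,0,0,-0.4,0,0,0,0,0,0,-0.2,0,0,0,0,0,0]}}

```text
time_s: 15.8
tool_pos: [422.8, -207.5, 418.0]
eef_rot: [0.18, 0.673, 0.693, 0.185]
ft_force: [-0.1, -0.1, -2.3]
finger_gap: 12.6
gripper_force: 98.6
```

```bash
python3 - <<'E'
from st import *
p,R,s=now();S=R*Ro.from_matrix(TS).inv();o=p+R.apply([0,0,155])+S.apply(-GRIP);print(S.as_euler('ZYX',degrees=True),o)
delta(*tool(np.zeros(3),[620,-213,130],2.2,0))
b=robot.snapshot("side");t=robot.snapshot("top")
def cr(i,x0,x1,y0,y1): return cv2.resize(i[y0:y1,x0:x1],(400,600),interpolation=cv2.INTER_CUBIC)
cv2.imwrite("pics/w6.png",np.hstack([cr(b,185,325,40,250),cr(t,300,440,90,300)]))
E
```

```text
[ 1.72  0.1  -0.07] [ 631.88 -201.51  210.36]
t 15.8 pos [ 422.82 -207.52  417.95] gap 12.646441663869277 gf 98.57089161872864 F [-0.1  -0.13 -2.28]
shift units [-0.26 -1.02  1.27] turn units [-0.02  0.06 -0.08]
```

View pics/w6.png

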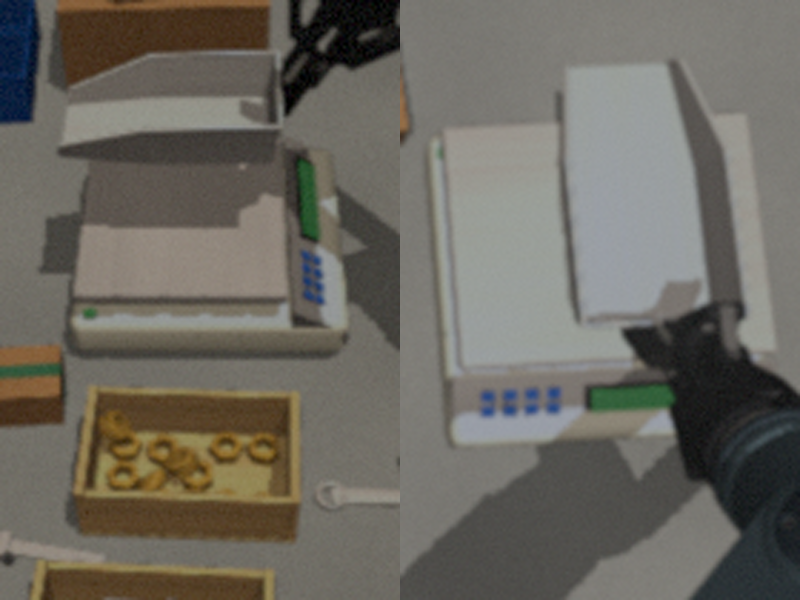

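The pan is empty. I'll move over the platform's centre and lower in stages.

```bash
python3 - <<'E'
from st import *
delta(*tool(np.zeros(3),[619.5,-213.5,104.5],2.2,0))
E
```

```text
t 15.9 pos [ 423.   -206.68  418.01] gap 12.826452322755879 gf 98.58227849006653 F [-0.21  0.42 -2.42]
shift units [-0.29 -1.29  1.71] turn units [-0.02  0.06 -0.07]
```

Call:
{"api": "arm_command", "payload": {"motion": [-0.08,-0.06,-0.03,0,0.06,-0.07,0,-0.12,-0.1,-0.05,0,0,0,0,-0.08,-0.06,-0.03,0,0,0,0,0,-0.05,0.08,0,0,0,0,0,-0.12,0.21,0,0,0,0,0,-0.17,0.29,0,0,0,0,0,-0.2,0.35,0,0,0,0,0,-0.2,0.35,0,0,0,0,0,-0.15,0.26,0,0,0,0,0,-0.1,0.17,0,0,0,0,0,-0.06,0.1,0,0,0,0,0,0,0,0,0,0,0]}}

```text
time_s: 17.1
tool_pos: [411.1, -220.2, 312.3]
eef_rot: [0.179, 0.669, 0.696, 0.187]
ft_force: [-0.5, -0.6, -3.0]
finger_gap: 12.8
gripper_force: 98.6
```

```bash
python3 - <<'E'
from st import *
p,R,s=now();S=R*Ro.from_matrix(TS).inv();o=p+R.apply([0,0,155])+S.apply(-GRIP);print(S.as_euler('ZYX',degrees=True),o)
delta(*tool(np.zeros(3),[619.5,-213.5,101.5],2.2,0))
E
```

```text
[2.27 0.06 0.04] [ 620.27 -211.69  104.85]
t 17.1 pos [ 411.14 -220.15  312.29] gap 12.777523901163898 gf 98.63173484802246 F [-0.51 -0.64 -2.95]
shift units [-0.03 -0.05  0.05] turn units [-0.01 -0.01  0.01]
```

Call:
{"api": "arm_command", "payload": {"motion": [0,-0.01,0.017,0,0,0,0,0,-0.01,0.017,0,0,0,0,0,-0.01,0.017,0,0,0,0,0,0,0,0,0,0,0,0,0,0,0,0,0,0]}}

```text
time_s: 17.6
tool_pos: [411.3, -220.5, 310.4]
eef_rot: [0.18, 0.669, 0.696, 0.186]
ft_force: [-0.1, -0.4, -2.0]
finger_gap: 13.0
gripper_force: 98.6
```

Call:
{"api": "arm_command", "payload": {"motion": [0,-0.01,0.017,0,0,0,0,0,0,0,0,0,0,0,0,0,0,0,0,0,0]}}

```text
time_s: 17.9
tool_pos: [411.4, -220.6, 309.5]
eef_rot: [0.18, 0.669, 0.696, 0.186]
ft_force: [-2.1, -0.2, -0.0]
finger_gap: 13.0
gripper_force: 98.8
```

Call:
{"api": "arm_command", "payload": {"motion": [0,-0.005,0.008,0,0,0,0,0,0,0,0,0,0,0,0,0,0,0,0,0,0]}}

```text
time_s: 18.2
tool_pos: [411.4, -220.5, 309.2]
eef_rot: [0.18, 0.669, 0.696, 0.186]
ft_force: [-4.5, 2.9, 5.4]
finger_gap: 13.3
gripper_force: 99.9
```

The scoop is in contact with the platform. I'll open the gripper gradually, then withdraw along the tool axis.

Call:
{"api": "arm_command", "payload": {"motion": [0,0,0,0,0,0,0.17,0,0,0,0,0,0,0.2,0,0,0,0,0,0,0.3,0,0,0,0,0,0,0.4,0,0,0,0,0,0,0.5,0,0,0,0,0,0,0.5,0,0,0,0,0,0,0.5,0,0,0,0,0,0,0.5], "newtons": 20}}

```text
time_s: 19.0
tool_pos: [411.2, -220.4, 308.7]
eef_rot: [0.18, 0.669, 0.696, 0.186]
ft_force: [0.8, -0.5, 0.7]
finger_gap: 42.6
gripper_force: 0.0
```

Call:
{"api": "arm_command", "payload": {"motion": [0,0,-0.1,0,0,0,0.5,0,0,-0.2,0,0,0,0.5,0,0,-0.4,0,0,0,0.5,0,0,-0.5,0,0,0,0.5,0,0,-0.6,0,0,0,0.5,0,0,-0.6,0,0,0,0.5,0,0,-0.4,0,0,0,0.5,0,0,-0.2,0,0,0,0.5,0,0,0,0,0,0,0.5]}}

```text
time_s: 19.9
tool_pos: [335.9, -223.6, 440.2]
eef_rot: [0.181, 0.669, 0.696, 0.186]
ft_force: [0.6, -0.2, 0.6]
finger_gap: 42.8
gripper_force: 0.0
```

```bash
python3 - <<'E'
from st import *
p,R,s=now();print(s['time_s'],p,s['ft_force'],s['finger_gap'])
b=robot.snapshot("side");t=robot.snapshot("top")
def cr(i,x0,x1,y0,y1): return cv2.resize(i[y0:y1,x0:x1],(400,600),interpolation=cv2.INTER_CUBIC)
cv2.imwrite("pics/w7.png",np.hstack([cr(b,185,325,40,250),cr(t,300,440,90,300)]))
E
```

```text
19.9 [ 335.92 -223.59  440.18] [ 0.61 -0.21  0.63] 42.77053619439493
```

View pics/w7.png

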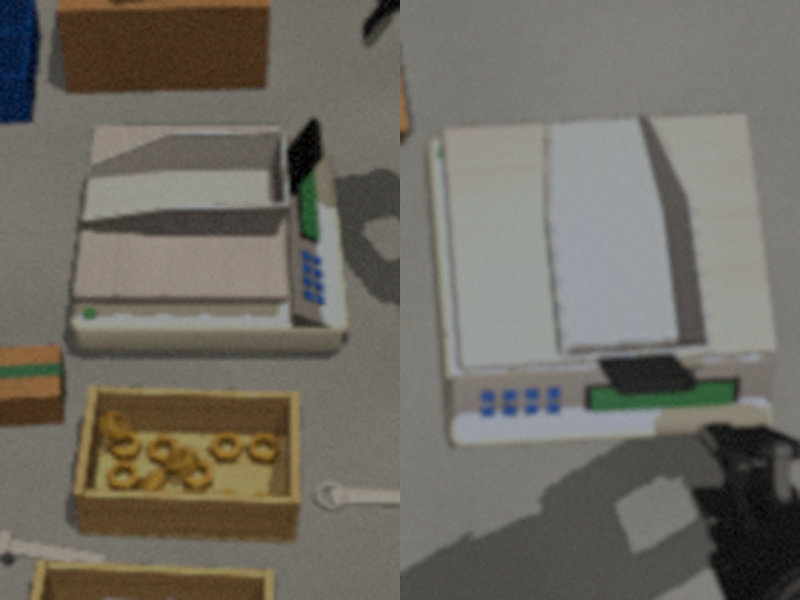

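The scoop is level, free and centred (mouth at columns 550–642, platform edge at 443–748). The nuts are in the box, so I'm handing the job in.

```bash
python3 -c "
from plant import robot
print(robot.close_job())"
```

```text
the job is handed in; nothing more can be done
None
```

The nuts were poured into the nut box, the empty scoop was set down level in the middle of the scale's platform and released, and the job was handed in at about 20 s; the judged result was not shown to me.

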